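# Mix the touch-up paint and open the pot in the drill vice

### The job

Get the touch-up paint ready: take the closed square pot, press it down onto the touch mixer's sprung rubber head until the head is fully depressed and keep it pressed for about a second, then stand the pot squarely home between the jaws of the drill vice, which keep it from turning. There unscrew the tight orange lid anticlockwise, stop turning as soon as its threads let go, lift it straight up and finish while still holding it level in the gripper just above the pot, clear of the rim by about 1 to 4 cm; the pot stays seated and upright in the vice and the tools lying around stay where they are.

Things in the scene. Friction and masses are not known exactly. Their poses are not given: they have to be found in the camera images.
- pot: square white plastic paint pot with teal label all round, 62 x 62 mm in plan, corners rounded about 5 mm, shoulder at z = 62 mm, then a round neck 41 mm across to a rim at z = 81 mm. Origin: centre of its underside; z up through the neck, x and y square to its flat sides, which are all alike. 0.2 to 0.35 kg. Starts closed and upright on the bench at any yaw.
- lid: orange ribbed lid of the pot, 56 mm across, 20 mm high, 60 g. Origin: centre of its lower edge; z up. Closed, its origin is 66 mm and its top 86 mm above the pot's origin, 4 mm free under its edge. Three lugs inside catch under ridges on the neck; a sprung seal makes it tight (0.6 to 0.9 Nm to turn). Closed, it carries the pot's weight and takes the pressing force: the pot can be handled by it
- lid_mark (a point): dab of teal paint on the lid's top, 21 mm from its axis along the lid's x. The lid's yaw relative to the pot is 0 to 0.2 rad when closed; anticlockwise from above undoes it: past 0.95 rad the lugs are off, the seal lifts a free lid by 2 mm and it comes straight up; beyond 1.6 rad the lugs run into the next ridges
- lid_top (a point): centre of the lid's top face, 20 mm above the lid's origin
- mixer: touch mixer, a grey and black box 140 x 112 mm standing on the bench, fixed, with a round rubber head on top. Origin: on the bench under the head's axis; z up, its front panel with knob and switch faces its own -x
- mixer_pad (a point): centre of the flat top of the mixer's round black rubber head, 76 mm across, 105 mm above the bench when up; it moves with the head
- mixer_head (a joint): how far the mixer's head is pressed down: 0 up, 0.008 m fully depressed against its stop; sprung, from about 5.5 N to start to about 11 N at the bottom
- vice: teal drill vice, fixed on the bench, bare aluminium jaw plates. Origin: on the bench under the middle of the jaw gap; x runs across the gap: handle at -x (reaches 160 mm), fixed jaw at +x (95 mm). Jaw faces 67 mm apart along x, 100 mm wide along y, open at both y ends, from the bed at z = 24 mm up to z = 62 mm, the top 8 mm flared out by 4 mm a side. The jaws do not move
- vice_bed (a point): centre of the vice's bed between the jaws, 24 mm above the bench: where the middle of the pot's underside belongs, with two of its sides facing the jaws
- brush: paint brush 190 mm long lying on the bench, a bystander
- spanner: steel spanner 150 mm long lying on the bench, a bystander
- tape: roll of masking tape, 80 mm across, 24 mm high, lying flat on the bench, a bystander
- fitting: brass pipe fitting, 32 mm across, 36 mm high, standing on the bench, a bystander
Things that resemble listed ones, but are neither listed nor needed, are in the scene too. There is more than one size of the pot; the one meant has the size given above.

How it is judged:
By the outcome, as a careful person would: the job done as asked, in the order asked, and still so for the second after the job is handed in, while the arm keeps its last pose, push and grip.
It also fails if it takes over 54 s, if anything falls off the work surface, if the arm or the gripper's body presses on something with over 40 N, if the wrist force passes 120 N, or if a joint passes its speed limit or range.

### The arm

A 6-joint arm with a two-finger parallel gripper is mounted at the origin on the work surface. World frame = base frame: x ahead of the robot, y to its left, z up, the work surface at z = 0. Lengths are in mm, angles in rad, forces in N, time in s.
With the tool pointing down it reaches from about 250 to 800 mm from the base axis. Payload 3.9 kg.
Tool frame: the origin (TCP) lies on the mounting face of the last link; the fingertips stand 173 mm ahead of it and the grasp point (between the pads) lies 155 mm ahead of it; z points along the fingers, y is the direction in which the jaws open and shut (so a half turn about z gives the same grasp; the last joint's range is limited). The gripper opens to 85 mm and grips with 20 to 120 N. Pads are 22 mm wide; open, the fingers measure 114 mm over their backs; the gripper's body (76 mm by 85 mm) begins 54 mm behind the grasp point. The pads swing forward as they close: fully open they stand 13 mm farther back than shut.
Start: joints at [1.241, 0.26, -0.138, 1.173, 0, 1.571], TCP at [170.019, 496.699, 404.704] pointing down, gripper open.
Joint ranges: [-2.78, 2.78], [-0.83, 1.72], [-1.28, 1.37], [-1.9, 2.12], [-1.57, 1.48], [-3.14, 3.14]. Speed limits (rad/s): [2.57, 2.57, 3.14, 3.14, 3.14, 3.14].

### API

Orientations are given as [roll, pitch, yaw] about the fixed x, y, z axes, in that order (R = Rz(yaw) Ry(pitch) Rx(roll)).
In Python, from workcell import readout, cams, job_done, models gives the robot as it stands.
- The arm moves only by the tool arm_command, never from a script. Its arguments are lists of equal length, an entry for each row: "offset": the shift along the tool's x, y, z in cm, a list of three; "twist": the turn, a rotation vector about the tool's x, y, z in degrees, a list of three; "hand": the closure, from -1 (fully open) to 1 (shut). A call has 1 to 10 rows; each row is the pose to reach, as a shift and turn from the pose commanded when the call began, along the tool's axes at that moment; what a row does not reach only later rows make up. A row lasts 1/10 s, in which the tool goes at most 50 mm and 8.59 degrees, less where a joint would pass 70% of its speed; a pose out of reach is approached as far as the arm can. A call with a gripper value outside its range is refused whole. The fingers move at their own pace and stop on an object; "grip_force" is the grip in N (left out, the last holds). Time passes only in rows, so rows that repeat a pose let the fingers close. It gives the time, the measured TCP pose, the force and the opening at its end, in the units of the state.
- readout.state(): the state, without advancing time (a new reading comes with each control period).
- cams.get_image(name): name is "scene" or "top" or "wrist"; returns the picture (480x640x3 uint8, blue, green, red); there is no depth.
- cams.camera_params(name): a dict with "camera_matrix" (3x3 intrinsics, pixels), "R" (3x3) and "t" (3): a world point X has camera coordinates R X + t. Camera axes: x right, y down, z forward; pixel columns grow to the right and rows downward; lengths in mm; the calibration is good to about 2 mm. A picture is of the moment at which its call begins: read the wrist's pose just before it. camera_params takes no time and is no camera call; for the wrist camera it gives the pose at the moment of the call.
- job_done(): hands the job in, once; it reports no verdict.
Trained networks look in the newest picture that a camera, given by its name, has taken for a name from the list of things; names that differ only in an ending like _2 or _b are one class to them, and where a whole thing is asked for, a point or a joint stands for the part that bears it (a point fixed in the world has none). Each returns a list of dicts, best first, with "p" (0 to 1); they miss things now and then, are a little off and sometimes report something else, mostly with a low value. They report only what shows in the picture. A call takes as long as a camera call. They do not tell look-alikes from the thing itself.
- models.find_in(camera, name): "xy" ([column, row] as shares, 0 to 1, of the picture: columns of its width, rows of its height, amid what is visible of it).
- models.regions_of(camera, name): "mask" (480x640 bool, what is visible of it) and "xy" ([column, row] as shares, 0 to 1, of the picture: columns of its width, rows of its height, amid what is visible of it).
The state is a dict: "t": time; "joint_pos": joint angles; "joint_vel": joint speeds; "effort": joint torques, N m; "ee_pos": TCP position; "tool_rot": TCP orientation; "ft_force": force on the tool from outside, world axes, zero at the start; "moment": the same for the moment, N m; "grip_width": opening from 0.0 (shut) to 1.0 (fully open).
Only numpy, scipy, OpenCV 4.12 (cv2) and the standard library are available. Lean on these libraries where they do the work, as an engineer would, in place of code of your own. Each camera call takes 0.05 s, during which the arm holds its last target.

## Working session

There is one attempt and no reset: what is moved stays moved. The work goes in short steps, Python scripts to look and compute and a tool call to move; the robot and the scene stay as the last step left them, time stands still between calls to the robot, and variables do not carry over. Pictures are saved under pics/ and viewed, and the job is handed in when it is done.

Besides the shell and the picture viewer there is one more tool, called as name(argument=value, ...) on one line, values as JSON. arm_command: Moves the arm, as the interface text tells. Its arguments: {"type":"object","properties":{"offset":{"type":"array"},"twist":{"type":"array"},"hand":{"type":"array"},"grip_force":{"type":"number"}},"required":["offset","twist","hand"]}

```bash
mkdir -p pics; ls
python3 - <<'E'
from workcell import readout,cams
import cv2
s=readout.state();print(s)
for n in("scene","top","wrist"):
    cv2.imwrite(f"pics/{n}0.png",cams.get_image(n)); p=cams.camera_params(n);print(n,p)
E
```

```text
pics
{'t': 0.0, 'joint_pos': array([ 1.24098710e+00,  2.60687168e-01, -1.39401740e-01,  1.17265087e+00,
        1.04117236e-05,  1.57077782e+00]), 'joint_vel': array([ 0.00167463, -0.00029032, -0.00027779,  0.00098021, -0.00091515,
        0.00057218]), 'effort': array([-2.24178721e-04, -4.05674171e+01,  2.53924781e+01,  1.87363318e-02,
       -1.70378826e-04,  6.31654984e-06]), 'ee_pos': array([169.91656803, 496.38435393, 403.85052835]), 'tool_rot': array([-3.13964921e+00, -1.04476674e-05,  2.81180191e+00]), 'ft_force': array([0.70454543, 0.21510277, 0.06977645]), 'moment': array([0.05841327, 0.05133371, 0.02825559]), 'grip_width': 0.9982693279211102}
scene {'camera_matrix': array([[541.34790655,   0.        , 311.36699207],
       [  0.        , 541.34790655, 240.0195026 ],
       [  0.        ,   0.        ,   1.        ]]), 'R': array([[ 0.60208812,  0.79840176, -0.00667272],
       [ 0.54757008, -0.4189852 , -0.72430547],
       [-0.58108254,  0.43244193, -0.68944693]]), 't': array([-309.86552608, -263.37684146, 1410.58224672])}
top {'camera_matrix': array([[536.90207314,   0.        , 328.63165149],
       [  0.        , 536.90207314, 242.82407822],
       [  0.        ,   0.        ,   1.        ]]), 'R': array([[-0.00702926, -0.99975268,  0.02109888],
       [-0.98122882,  0.00282959, -0.19282632],
       [ 0.19271893, -0.02205826, -0.98100604]]), 't': array([ -54.79270262,  590.41120635, 1245.03185931])}
wrist {'camera_matrix': array([[415.72780145,   0.        , 314.69745824],
       [  0.        , 415.72780145, 243.50568636],
       [  0.        ,   0.        ,   1.        ]]), 'R': array([[ 0.3242987 ,  0.94595258, -0.0020174 ],
       [ 0.89795026, -0.30717003,  0.31516965],
       [ 0.29751586, -0.10402063, -0.9490332 ]]), 't': array([-524.0173526 ,  -40.35149409,  382.22946573])}
```

View pics/scene0.png

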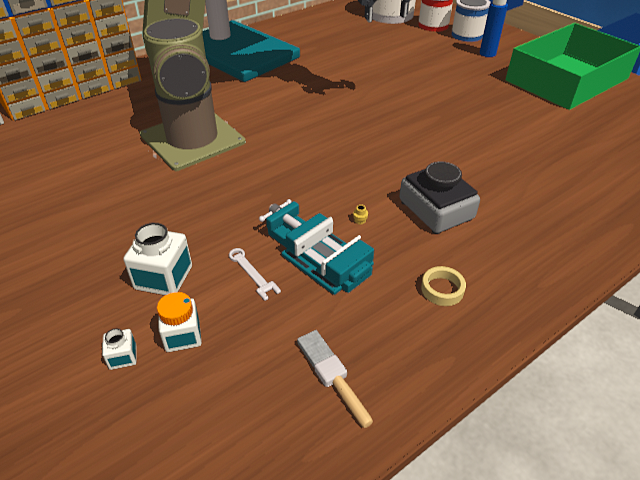

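View pics/top0.png

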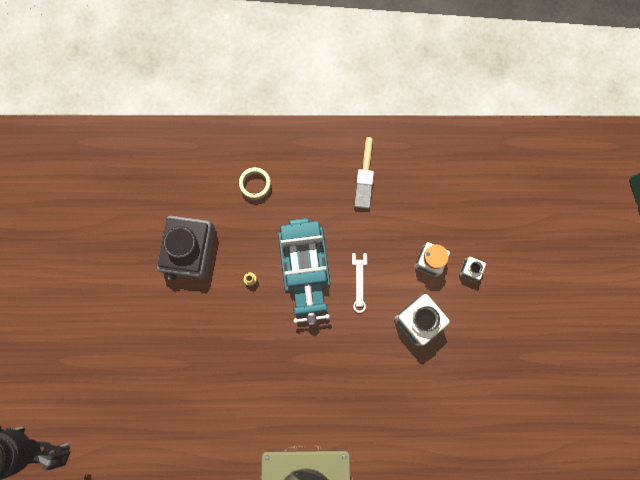

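View pics/wrist0.png

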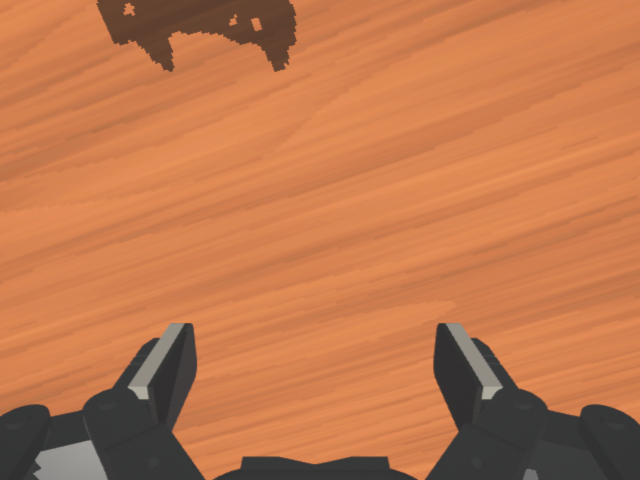

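```bash
cat > h.py <<'E'
import numpy as np, cv2
from workcell import readout,cams,models
P={n:cams.camera_params(n) for n in("scene","top")}
def ray(n,px,p=None):
    p=p or (P[n] if n in P else cams.camera_params(n))
    K,R,t=p["camera_matrix"],p["R"],p["t"]
    d=R.T@np.linalg.solve(K,[px[0],px[1],1]);c=-R.T@t
    return c,d/np.linalg.norm(d)
def onz(n,px,z,p=None):
    c,d=ray(n,px,p);return c+d*(z-c[2])/d[2]
def proj(n,X,p=None):
    p=p or (P[n] if n in P else cams.camera_params(n))
    q=p["camera_matrix"]@(p["R"]@np.asarray(X,float)+p["t"]);return q[:2]/q[2]
def tri(obs):
    A=np.zeros((3,3));b=np.zeros(3)
    for n,px in obs:
        c,d=ray(n,px);M=np.eye(3)-np.outer(d,d);A+=M;b+=M@c
    return np.linalg.solve(A,b)
E
python3 - <<'E'
from h import *
names=["pot","lid","lid_mark","lid_top","mixer","mixer_pad","vice","vice_bed"]
zz=dict(pot=40,lid=80,lid_mark=86,lid_top=86,mixer=70,mixer_pad=105,vice=50,vice_bed=24)
for n in("scene","top"):
    cams.get_image(n)
    for k in names:
        for r in models.find_in(n,k)[:4]:
            px=np.array(r["xy"])*[640,480]
            print(n,k,round(r["p"],2),px.round(1),onz(n,px,zz[k]).round(0)[:2])
E
```

```text
scene pot 0.91 [181.3 333. ] [ 575. -319.]
scene pot 0.82 [156.4 259.6] [ 390. -277.]
scene pot 0.57 [120.  349.4] [ 544. -415.]
scene pot 0.4 [359.2 210.4] [516. 125.]
scene lid 0.61 [331.2 367.5] [ 801. -178.]
scene lid 0.39 [175.3 306.1] [ 550. -310.]
scene lid_mark 0.81 [177.6 306.2] [ 558. -309.]
scene lid_top 0.93 [173.8 308.1] [ 558. -315.]
scene lid_top 0.52 [443.  174.3] [574. 306.]
scene mixer 0.84 [442.1 195.8] [611. 268.]
scene mixer 0.23 [259.4 272.5] [ 563. -152.]
scene mixer_pad 0.93 [442.4 177.4] [596. 276.]
scene vice 0.92 [320.3 251.4] [571. -21.]
scene vice_bed 0.91 [319.2 251.6] [550.  -7.]
top pot 0.88 [423.2 323.9] [ 395. -284.]
top pot 0.71 [475.4 270. ] [ 525. -418.]
top pot 0.67 [425.1 266. ] [ 535. -294.]
top lid 0.95 [434.9 257.8] [ 549. -310.]
top lid_mark 0.67 [304.8 266.7] [528.  -1.]
top lid_mark 0.64 [437.9 256.3] [ 551. -316.]
top lid_top 0.59 [434.5 253.3] [ 559. -308.]
top mixer 0.86 [184.7 246.8] [579. 286.]
top mixer_pad 0.71 [179.8 241.1] [586. 290.]
top vice 0.93 [302.2 263.8] [540.   6.]
top vice_bed 0.87 [303.4 267.1] [536.   4.]
```

```bash
cat >> h.py <<'E'
from scipy.spatial.transform import Rotation as Ro
def tool():
    s=readout.state();return s["ee_pos"],Ro.from_euler("xyz",s["tool_rot"]).as_matrix()
def go(pos,yaw,tp=None,tr=None):
    """offset cm & twist deg from current (or given) pose to tool-down pose"""
    p,R=tool()
    if tp is not None:p=np.array(tp)
    Rt=Ro.from_euler("xyz",[np.pi,0,yaw]).as_matrix()
    print("offset",(R.T@(np.array(pos)-p)/10).round(2),"twist",np.degrees(Ro.from_matrix(R.T@Rt).as_rotvec()).round(2))
E
python3 - <<'E'
from h import *
p,R=tool();w=cams.camera_params("wrist");c=-w["R"].T@w["t"]
print(R.T@(c-p), (R.T@w["R"].T).round(4))
print(proj("wrist",p+R@[0,0,155],w))
go([500,285,420],1.9)
E
```

```text
[81.92470735  0.12203696 29.65322071] [[-5.000e-04 -9.490e-01 -3.152e-01]
 [ 1.000e+00 -3.000e-04 -6.000e-04]
 [ 5.000e-04 -3.152e-01  9.490e-01]]
[314.64501496 353.31963485]
offset [-38.08  -9.34  -1.53] twist [ 0.   -0.   52.24]
```

Run:
```python
from h import *
go([580,280,420],1.571)
```

```text
offset [-45.81  -7.22  -1.53] twist [ 0.   -0.   71.09]
```

arm_command(offset=[[-45.8, -7.2, -1.5], [-45.8, -7.2, -1.5], [-45.8, -7.2, -1.5], [-45.8, -7.2, -1.5], [-45.8, -7.2, -1.5], [-45.8, -7.2, -1.5], [-45.8, -7.2, -1.5], [-45.8, -7.2, -1.5], [-45.8, -7.2, -1.5], [-45.8, -7.2, -1.5]], twist=[[0, 0, 71], [0, 0, 71], [0, 0, 71], [0, 0, 71], [0, 0, 71], [0, 0, 71], [0, 0, 71], [0, 0, 71], [0, 0, 71], [0, 0, 71]], hand=[-1, -1, -1, -1, -1, -1, -1, -1, -1, -1])

```text
t: 2.05
ee_pos: [583.9, 277.5, 419.1]
tool_rot: [3.14, 0.001, 1.568]
ft_force: [0.7, 0.7, -0.5]
grip_width: 0.999
```

Run:
```python
from h import *
s=readout.state();print(s["t"],s["ee_pos"],s["tool_rot"],s["joint_pos"].round(3))
w=cams.camera_params("wrist");im=cams.get_image("wrist");cv2.imwrite("pics/w1.png",im);np.savez("w1.npz",**w)
for k,z in(("mixer_pad",105),("mixer",90)):
    for r in models.find_in("wrist",k)[:2]:
        px=np.array(r["xy"])*[640,480];print(k,r["p"],px,onz("wrist",px,z,w))
go([545,0,420],1.571)
```

```text
2.05 [583.9428983  277.54387393 419.09274585] [3.13962793e+00 6.93114195e-04 1.56750055e+00] [ 4.440e-01  4.710e-01  2.210e-01  1.319e+00 -1.000e-03  2.018e+00]
mixer_pad 0.81 [317.12  199.488] [585.39597578 296.42244539 105.        ]
mixer_pad 0.59 [310.912 186.48 ] [581.13296225 305.57346949 105.        ]
mixer 0.77 [313.6   183.696] [582.96496411 304.77885689  90.        ]
offset [-27.98  -3.55  -0.09] twist [-0.08 -0.01  0.03]
```

View pics/w1.png

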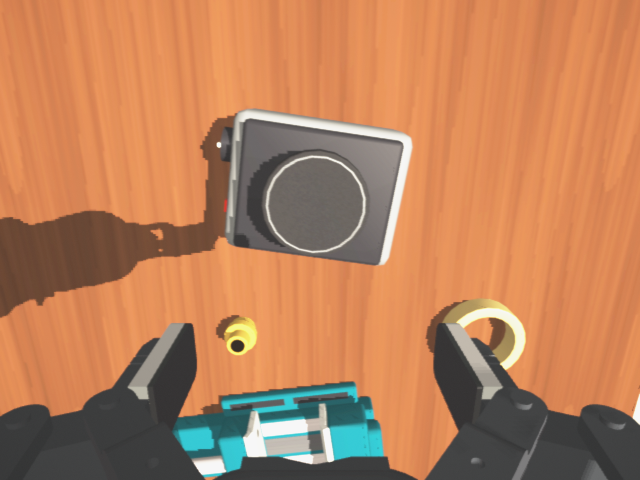

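arm_command(offset=[[-28, -3.6, 0], [-28, -3.6, 0], [-28, -3.6, 0], [-28, -3.6, 0], [-28, -3.6, 0], [-28, -3.6, 0], [-28, -3.6, 0]], twist=[[0, 0, 0], [0, 0, 0], [0, 0, 0], [0, 0, 0], [0, 0, 0], [0, 0, 0], [0, 0, 0]], hand=[-1, -1, -1, -1, -1, -1, -1])

```text
t: 2.9
ee_pos: [542.4, -1.5, 420.2]
tool_rot: [-3.141, 0.001, 1.57]
ft_force: [-1.0, 0.3, -0.1]
grip_width: 1.0
```

Run:
```python
from h import *
s=readout.state();print(s["t"],s["ee_pos"],s["tool_rot"],s["joint_pos"].round(3))
w=cams.camera_params("wrist");im=cams.get_image("wrist");cv2.imwrite("pics/w2.png",im);np.savez("w2.npz",**w)
for k,z in(("vice_bed",24),):
    for r in models.find_in("wrist",k)[:2]:
        px=np.array(r["xy"])*[640,480];print(k,r["p"],px,onz("wrist",px,z,w))
go([555,-310,420],1.571)
```

```text
2.9 [542.43345117  -1.48525465 420.18308958] [-3.14082466e+00  6.86620421e-04  1.57009166e+00] [-3.000e-03  2.850e-01 -6.300e-02  1.224e+00 -1.000e-03  1.569e+00]
vice_bed 0.78 [311.488 193.392] [538.31242968   4.89563539  24.        ]
offset [-3.111e+01  1.080e+00 -2.000e-02] twist [-0.   -0.06  0.13]
```

View pics/w2.png

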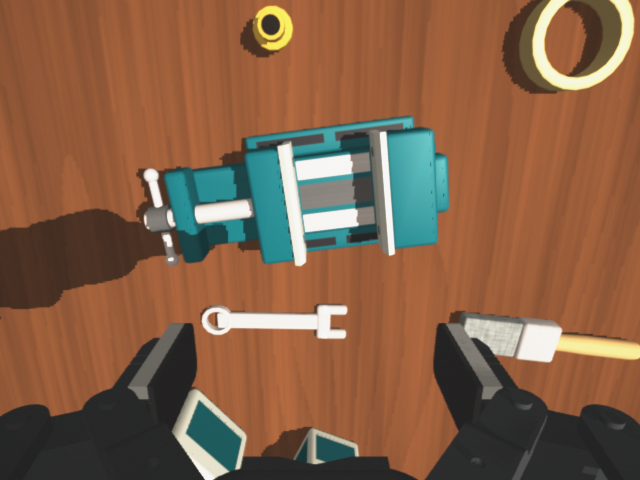

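arm_command(offset=[[-31, 1.1, 0], [-31, 1.1, 0], [-31, 1.1, 0], [-31, 1.1, 0], [-31, 1.1, 0], [-31, 1.1, 0], [-31, 1.1, 0], [-31, 1.1, 0]], twist=[[0, 0, 0], [0, 0, 0], [0, 0, 0], [0, 0, 0], [0, 0, 0], [0, 0, 0], [0, 0, 0], [0, 0, 0]], hand=[-1, -1, -1, -1, -1, -1, -1, -1])

```text
t: 3.8
ee_pos: [556.8, -309.6, 419.0]
tool_rot: [-3.141, -0.001, 1.573]
ft_force: [0.8, 0.4, 0.3]
grip_width: 1.0
```

Run:
```python
from h import *
s=readout.state();print(s["t"],s["ee_pos"],s["tool_rot"],s["joint_pos"].round(3))
w=cams.camera_params("wrist");im=cams.get_image("wrist");cv2.imwrite("pics/w3.png",im);np.savez("w3.npz",**w)
cv2.imwrite("pics/w3z.png",cv2.resize(im[60:360,160:480],None,fx=2.3,fy=2,interpolation=cv2.INTER_CUBIC)[:, :] if 0 else cv2.resize(im[100:320,200:420],(600,600),interpolation=cv2.INTER_CUBIC))
for k,z in(("lid_top",86),("lid_mark",86),("pot",40)):
    for r in models.find_in("wrist",k)[:2]:
        px=np.array(r["xy"])*[640,480];print(k,r["p"],px,onz("wrist",px,z,w))
# vice plates
w2=dict(np.load("w2.npz")); im=cv2.imread("pics/w2.png")
cv2.imwrite("pics/w2z.png",cv2.resize(im[120:275,240:445],None,fx=3.8,fy=3.8,interpolation=cv2.INTER_CUBIC))
```

```text
3.8 [ 556.81794392 -309.56636264  419.04659009] [-3.14123718e+00 -1.03619182e-03  1.57254525e+00] [-5.080e-01  4.540e-01  1.930e-01  1.311e+00  1.000e-03  1.061e+00]
lid_top 0.62 [305.216 217.296] [ 548.62839518 -307.95703016   86.        ]
lid_mark 0.96 [307.712 214.704] [ 550.51686242 -305.94280159   86.        ]
pot 0.97 [286.208 307.392] [ 529.26455455 -406.88848538   40.        ]
pot 0.75 [119.296 164.496] [ 392.80538612 -274.89452739   40.        ]
```

View pics/w3.png

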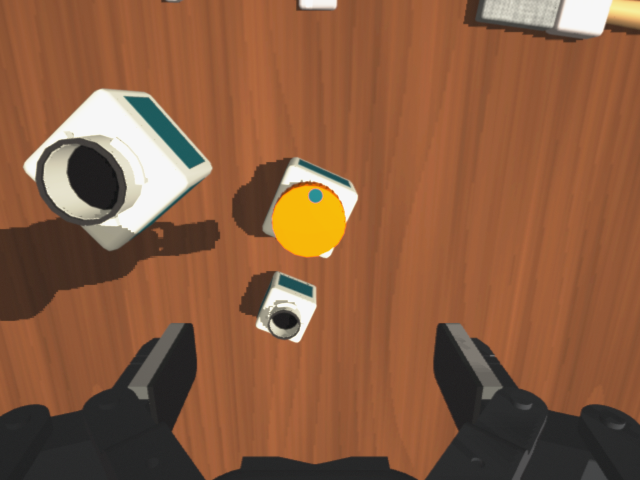

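View pics/w3z.png

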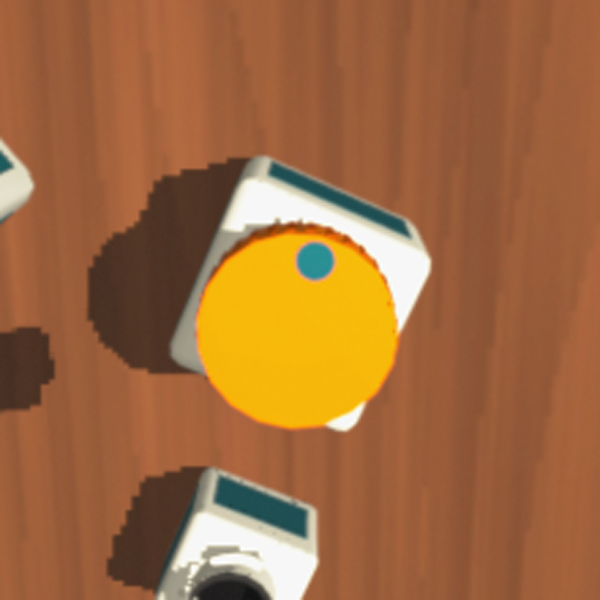

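View pics/w2z.png

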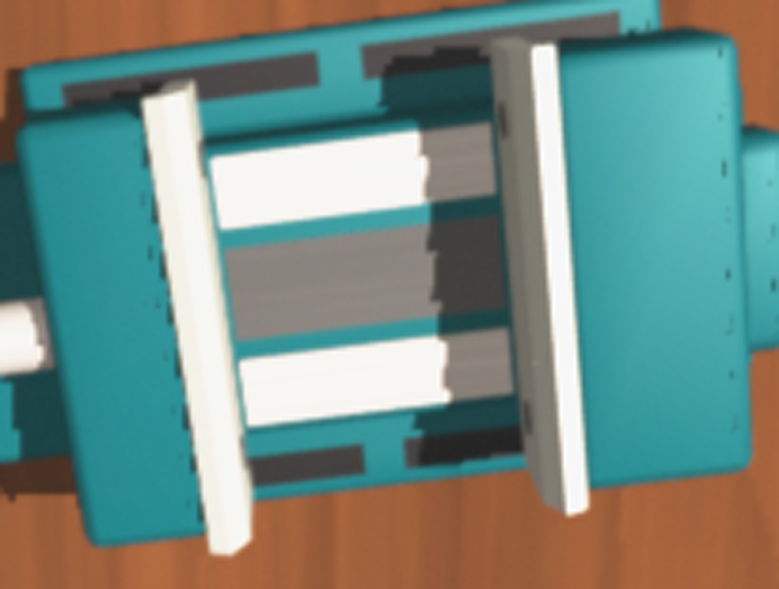

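Run:
```python
from h import *
w2=dict(np.load("w2.npz"));w1=dict(np.load("w1.npz"));w3=dict(np.load("w3.npz"))
z2=lambda a:(240+a[0]/3.8,120+a[1]/3.8)
for a,z in [((143,98),62),((210,553),62),((555,45),62),((588,510),62),((533,45),62),((567,515),62),((203,140),24),((250,490),24),((492,125),24),((525,460),24)]:
    print("vice",a,z,onz("wrist",z2(a),z,w2)[:2].round(1))
im=cv2.imread("pics/w1.png");g=im.astype(int)
# white ring of mixer pad
crop=im[130:275,245:390];th=(crop.min(2)>150).astype(np.uint8)
n,l,st,ce=cv2.connectedComponentsWithStats(th)
for i in range(1,n):
    if st[i,4]>60:
        pts=np.argwhere(l==i)[:,::-1].astype(np.float32)
        e=cv2.fitEllipse(cv2.convexHull(pts)) ;c=np.array(e[0])+[245,130];print("ring",st[i],e,c,onz("wrist",c,105,w1).round(1))
im=cv2.imread("pics/w3.png")
hsv=cv2.cvtColor(im,cv2.COLOR_BGR2HSV)
m=((hsv[...,0]>12)&(hsv[...,0]<26)&(hsv[...,1]>220)&(hsv[...,2]>200)).astype(np.uint8)
m[:150]=0;m[280:]=0;m[:,:250]=0;m[:,400:]=0
n,l,st,ce=cv2.connectedComponentsWithStats(m);i=1+np.argmax(st[1:,4])
pts=cv2.convexHull(np.argwhere(l==i)[:,::-1].astype(np.float32));e=cv2.fitEllipse(pts);print("lid",e,onz("wrist",e[0],86,w3).round(1))
L=onz("wrist",e[0],86,w3)
M=onz("wrist",(200+315*.36667,100+261*.36667),86,w3);d=(M-L)[:2];print("mark",M,np.linalg.norm(d),np.degrees(np.arctan2(d[1],d[0])))
z3=lambda a:(200+a[0]*.36667,100+a[1]*.36667)
for a in [(270,163),(412,240),(430,268),(360,412),(243,178)]:
    print("sh",onz("wrist",z3(a),62,w3)[:2].round(1),"rel",(onz("wrist",z3(a),62,w3)-L)[:2].round(1))
```

```text
vice (143, 98) 62 [512.7  50. ]
vice (210, 553) 62 [524.7 -49.3]
vice (555, 45) 62 [595.8  60.3]
vice (588, 510) 62 [608.4 -39.2]
vice (533, 45) 62 [591.4  60.3]
vice (567, 515) 62 [603.8 -40.3]
vice (203, 140) 24 [522.7  37.1]
vice (250, 490) 24 [532.8 -47.7]
vice (492, 125) 24 [588.7  40.4]
vice (525, 460) 24 [600. -40.]
ring [ 85   0  60   9 296] ((107.35289001464844, -1.4839935302734375), (10.362767219543457, 117.6181411743164), 98.69989013671875) [352.35289001 128.51600647] [608.8 344.  105. ]
ring [ 21  25 100  98 790] ((70.27442932128906, 73.68407440185547), (97.33296966552734, 99.90672302246094), 95.25149536132812) [315.27442932 203.6840744 ] [584.1 293.4 105. ]
ring [134  84  11  51 257] ((144.06396484375, 104.41573333740234), (13.778421401977539, 63.76772689819336), 15.209482192993164) [389.06396484 234.41573334] [636.9 270.7 105. ]
lid ((308.60662841796875, 220.21441650390625), (72.04170989990234, 73.08837890625), 62.739871978759766) [ 551.2 -310.2   86. ]
mark [ 556.34513289 -291.43341961   86.        ] 19.49195965706266 74.61966275347972
sh [ 543.5 -268.1] rel [-7.7 42.1]
sh [ 584.6 -290.2] rel [33.5 20. ]
sh [ 590.2 -298.5] rel [39.  11.7]
sh [ 570.2 -343.3] rel [ 19.1 -33.1]
sh [ 535.7 -272.3] rel [-15.5  37.9]
```

```bash
cat > fit.py <<'E'
from h import *
from scipy.optimize import minimize
def sq(x,y,yaw,z,h=31,r=5):
    pts=[]
    for k,(sx,sy) in enumerate([(1,1),(-1,1),(-1,-1),(1,-1)]):
        for a in np.linspace(k*90,k*90+90,6):
            pts.append([sx*(h-r)+r*np.cos(np.radians(a)),sy*(h-r)+r*np.sin(np.radians(a))])
    p=np.array(pts);c,s=np.cos(yaw),np.sin(yaw)
    return np.c_[x+c*p[:,0]-s*p[:,1],y+s*p[:,0]+c*p[:,1],np.full(len(p),z)]
def circ(x,y,z,r=28):
    a=np.linspace(0,2*np.pi,48,endpoint=False);return np.c_[x+r*np.cos(a),y+r*np.sin(a),np.full(48,z)]
def PJ(X,w):
    q=(w["camera_matrix"]@(w["R"]@X.T+w["t"][:,None]));return (q[:2]/q[2]).T
S=8
def model(v,w,shape,zb=0):
    x,y,yaw=v
    m=np.zeros(shape,np.uint8)
    for P in (np.r_[sq(x,y,yaw,zb),sq(x,y,yaw,zb+62)],np.r_[circ(x,y,zb+66),circ(x,y,zb+86)]):
        h=cv2.convexHull(PJ(P,w).astype(np.float32))
        cv2.fillConvexPoly(m,np.round(h*256).astype(np.int32),255,cv2.LINE_AA,8)
    return m
E
python3 - <<'E'
from fit import *
w=dict(np.load("w3.npz"));im=cv2.imread("pics/w3.png")
rs=models.regions_of("wrist","pot");print([(r["p"],np.array(r["xy"])*[640,480],r["mask"].sum()) for r in rs])
hsv=cv2.cvtColor(im,cv2.COLOR_BGR2HSV)
H,Sa,V=[hsv[...,i].astype(int) for i in range(3)]
white=(Sa<90)&(V>70);teal=(H>80)&(H<100)&(Sa>80);orange=(H>8)&(H<28)&(Sa>225)&(V>190)
m=(white|teal|orange).astype(np.uint8)*255
m[:140]=0;m[268:]=0;m[:,:250]=0;m[:,380:]=0
m=cv2.morphologyEx(m,cv2.MORPH_CLOSE,np.ones((3,3)))
f=lambda v:float(np.abs(model(v,w,m.shape).astype(float)-m).sum()/255)
best=None
for y0 in (60,65,70):
    r=minimize(f,[551,-310,np.radians(y0)],method="Nelder-Mead",options=dict(initial_simplex=np.array([[551,-310,np.radians(y0)],[555,-310,np.radians(y0)],[551,-306,np.radians(y0)],[551,-310,np.radians(y0+6)]])))
    print(r.x[:2].round(1),np.degrees(r.x[2]).round(1),r.fun);best=r if best is None or r.fun<best.fun else best
o=im.copy()
v=best.x
for P in (sq(*v,0),sq(*v,62),circ(*v[:2],66),circ(*v[:2],86)):
    cv2.polylines(o,[np.round(PJ(P,w)*16).astype(np.int32)],True,(0,0,255),1,cv2.LINE_AA,4)
c=np.hstack([cv2.resize(o[140:270,250:380],(400,400),interpolation=cv2.INTER_CUBIC),cv2.cvtColor(cv2.resize(m[140:270,250:380],(400,400)),cv2.COLOR_GRAY2BGR)])
cv2.imwrite("pics/fit3.png",c)
# vice overlay in top
T=cv2.imread("pics/top0.png")
c_,s_=np.cos(.122),np.sin(.122)
for z,hx in((24,33.5),(62,37.5)):
    for sx in(-1,1):
        a=[proj("top",[560.5+c_*sx*hx-s_*yy,5.5+s_*sx*hx+c_*yy,z]) for yy in(-50,50)]
        cv2.line(T,*[tuple(int(round(q)) for q in p) for p in a],(0,0,255),1)
cv2.imwrite("pics/topv.png",cv2.resize(T[200:330,260:350],None,fx=4,fy=4,interpolation=cv2.INTER_NEAREST))
print(proj("top",[584.1,293.4,105]),proj("top",[v[0],v[1],86]))
E
```

```text
[(0.84, array([310.528, 178.896]), np.int64(1905)), (0.82, array([287.424, 309.024]), np.int64(2837)), (0.82, array([115.776, 164.112]), np.int64(18561))]
[ 550.7 -311.1] 66.2 351.16470588235296
[ 550.8 -311.1] 66.2 351.4823529411765
[ 550.7 -311. ] 65.9 352.32941176470587
[178.06826969 241.90304025] [435.77225864 256.56167174]
```

View pics/fit3.png

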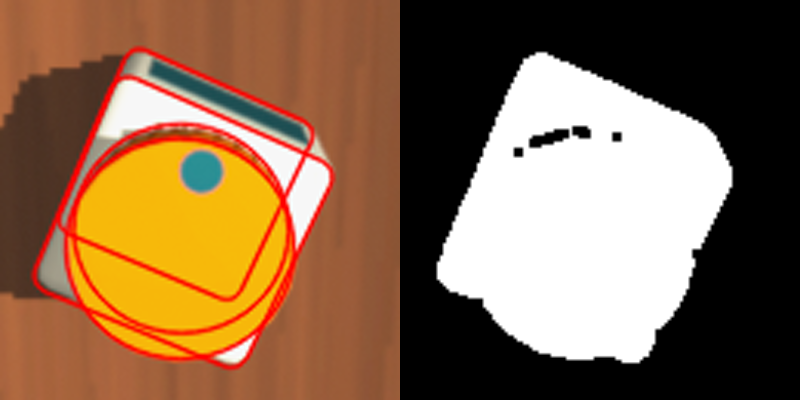

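View pics/topv.png

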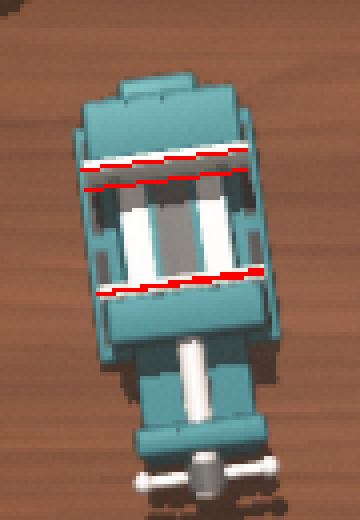

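arm_command(offset=[[-0.1, -0.6, 5], [-0.1, -0.6, 10], [-0.1, -0.6, 14], [-0.1, -0.6, 16.5], [-0.1, -0.6, 18.2], [-0.1, -0.6, 18.2], [-0.1, -0.6, 18.2]], twist=[[0, 0, 0], [0, 0, 0], [0, 0, 0], [0, 0, 0], [0, 0, 0], [0, 0, 0], [0, 0, 0]], hand=[-1, -1, -1, -1, -1, -1, -1])

```text
t: 4.75
ee_pos: [550.4, -309.8, 238.3]
tool_rot: [3.142, -0.0, 1.574]
ft_force: [0.7, -0.5, 0.8]
grip_width: 1.001
```

Run:
```python
from h import *
s=readout.state();print(s["t"],s["ee_pos"],s["tool_rot"],s["ft_force"])
w=cams.camera_params("wrist");im=cams.get_image("wrist");cv2.imwrite("pics/w4.png",im)
im=cams.get_image("scene");cv2.imwrite("pics/s4.png",cv2.resize(im[220:400,80:280],(800,600)[:2] and (666,600)))
p,R=tool();print(proj("wrist",p+R@[0,0,155],w))
```

```text
4.75 [ 550.41740604 -309.81085101  238.27390271] [ 3.14151679e+00 -9.12764415e-05  1.57403560e+00] [ 0.73387035 -0.49442191  0.79483959]
[319.70574539 356.33401243]
```

View pics/w4.png

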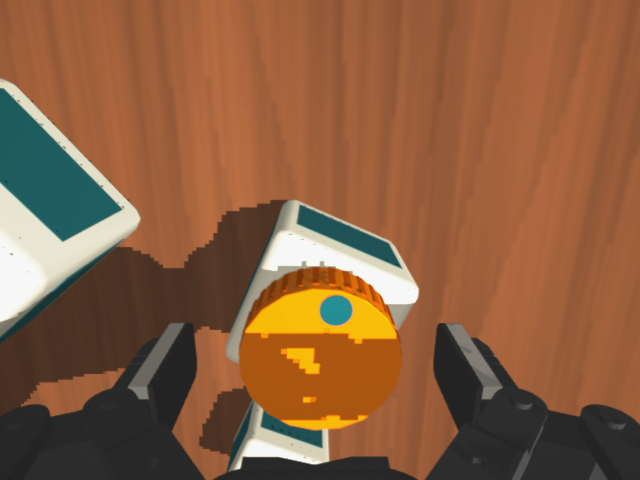

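View pics/s4.png

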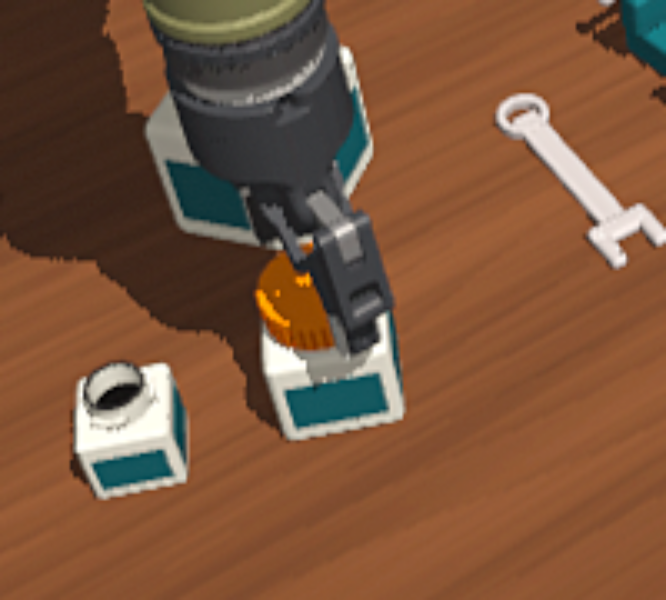

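arm_command(offset=[[0, 0, 0.2], [0, 0, 0.2], [0, 0, 0.2], [0, 0, 0.2], [0, 0, 0.2], [0, 0, 0.2], [0, 0, 0.2], [0, 0, 0.2]], twist=[[0, 0, 0], [0, 0, 0], [0, 0, 0], [0, 0, 0], [0, 0, 0], [0, 0, 0], [0, 0, 0], [0, 0, 0]], hand=[-1, -0.5, 0, 1, 1, 1, 1, 1], grip_force=80)

```text
t: 5.65
ee_pos: [550.8, -311.1, 236.9]
tool_rot: [3.139, 0.001, 1.573]
ft_force: [1.1, 0.1, 6.5]
grip_width: 0.637
```

Run:
```python
from h import *
s=readout.state();print(s["t"],s["ee_pos"],s["tool_rot"],s["ft_force"],s["grip_width"])
im=cams.get_image("wrist");cv2.imwrite("pics/w5.png",im)
```

```text
5.65 [ 550.79181623 -311.09741592  236.91995109] [3.13901275e+00 1.02279815e-03 1.57261452e+00] [1.07499312 0.1353266  6.46422563] 0.636600131116833
```

View pics/w5.png

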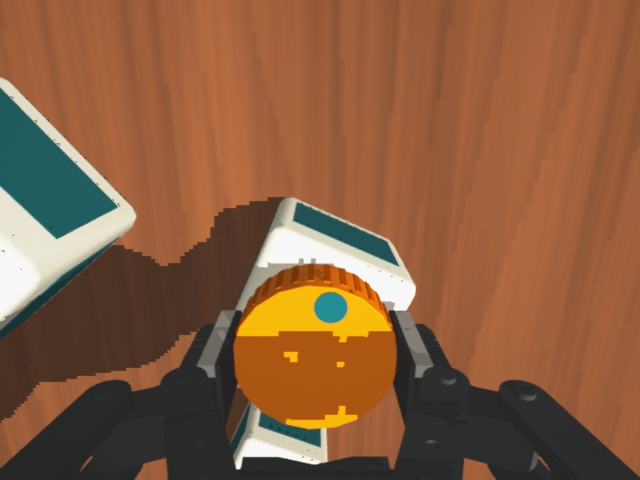

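arm_command(offset=[[0, 0, -1.5], [0, 0, -4], [0, 0, -8], [0, 0, -12], [0, 0, -16], [0, 0, -16], [0, 0, -16]], twist=[[0, 0, 0], [0, 0, 0], [0, 0, 0], [0, 0, 0], [0, 0, 0], [0, 0, 0], [0, 0, 0]], hand=[1, 1, 1, 1, 1, 1, 1])

```text
t: 6.4
ee_pos: [550.0, -310.9, 395.6]
tool_rot: [3.142, 0.0, 1.572]
ft_force: [-0.9, -0.6, -3.9]
grip_width: 0.636
```

Run:
```python
from fit import *
s=readout.state();print(s["t"],s["ee_pos"],s["tool_rot"],s["ft_force"],s["grip_width"],s["joint_pos"].round(2))
w=cams.camera_params("wrist");im=cams.get_image("wrist");zb=160
v=[551,-311,np.radians(66)];zb=s["ee_pos"][2]-236.6;print(zb)
for P in (sq(*v,zb),sq(*v,zb+62),circ(*v[:2],zb+66),circ(*v[:2],zb+86)):
    cv2.polylines(im,[np.round(PJ(P,w)*16).astype(np.int32)],True,(0,0,255),1,cv2.LINE_AA,4)
cv2.imwrite("pics/w6.png",im)
go([584,293,397],np.radians(121))
go([560.5,5.5,397],np.radians(121))
```

```text
6.4 [ 549.95095403 -310.88642318  395.55183876] [3.14155965e+00 2.42070707e-04 1.57241697e+00] [-0.88891467 -0.60090901 -3.93408508] 0.6359512248332461 [-0.51  0.45  0.13  1.25 -0.    1.05]
158.9518387606793
offset [60.35  3.55 -0.23] twist [ -0.13  -0.12 -30.9 ]
offset [31.61  1.15 -0.26] twist [ -0.13  -0.12 -30.9 ]
```

View pics/w6.png

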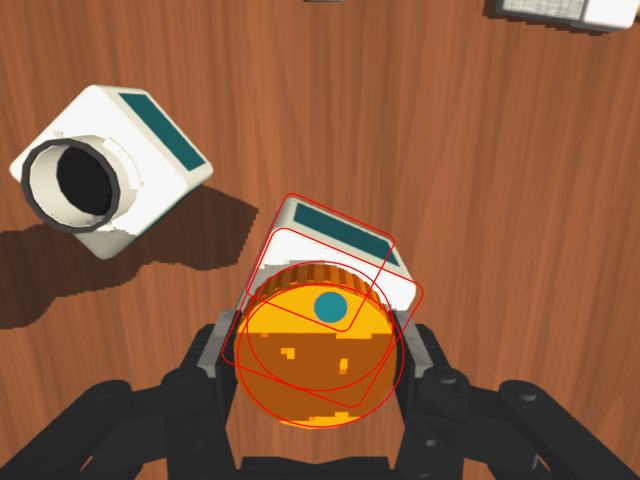

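arm_command(offset=[[5, 0.3, 0], [10, 0.6, 0], [15, 0.9, 0], [20, 1.2, 0], [25, 1.5, 0], [30, 1.8, 0], [35, 2.1, 0], [40, 2.4, 0], [45, 2.7, 0], [50, 3, 0]], twist=[[0, 0, -4], [0, 0, -8], [0, 0, -12], [0, 0, -16], [0, 0, -20], [0, 0, -24], [0, 0, -28], [0, 0, -31], [0, 0, -31], [0, 0, -31]], hand=[1, 1, 1, 1, 1, 1, 1, 1, 1, 1])

```text
t: 7.45
ee_pos: [578.0, 190.1, 392.5]
tool_rot: [-3.136, -0.001, 2.114]
ft_force: [1.1, -1.1, -3.2]
grip_width: 0.632
```

Run:
```python
from h import *
s=readout.state();print(s["t"],s["ee_pos"],s["tool_rot"],s["ft_force"])
go([584,293,357],np.radians(121))
```

```text
7.45 [578.01041739 190.08059257 392.5377912 ] [-3.13583912e+00 -1.01239987e-03  2.11373310e+00] [ 1.14946812 -1.07099312 -3.24130751]
offset [8.5  5.85 3.53] twist [-0.33 -0.06  0.11]
```

arm_command(offset=[[3, 2, 0], [6, 4, 0], [8.5, 5.8, 1], [8.5, 5.8, 3], [8.5, 5.8, 3.7], [8.5, 5.8, 3.7], [8.5, 5.8, 3.7]], twist=[[0, 0, 0], [0, 0, 0], [0, 0, 0], [0, 0, 0], [0, 0, 0], [0, 0, 0], [0, 0, 0]], hand=[1, 1, 1, 1, 1, 1, 1])

```text
t: 8.15
ee_pos: [584.7, 290.2, 357.9]
tool_rot: [-3.139, -0.0, 2.113]
ft_force: [0.7, 0.6, -3.2]
grip_width: 0.631
```

Run:
```python
from h import *
s=readout.state();print(s["t"],s["ee_pos"],s["tool_rot"],s["ft_force"])
for n in("scene","top"):
    cv2.imwrite(f"pics/{n}7.png",cams.get_image(n))
a=cv2.imread("pics/scene7.png")[80:260,360:560];b=cv2.imread("pics/top7.png")[180:320,120:280]
cv2.imwrite("pics/m7.png",np.hstack([cv2.resize(a,(400,360)),cv2.resize(b,(400,360))]))
```

```text
8.15 [584.72353524 290.16930578 357.89750891] [-3.13927605e+00 -1.30935614e-05  2.11256515e+00] [ 0.73454907  0.6181022  -3.20017004]
```

View pics/m7.png

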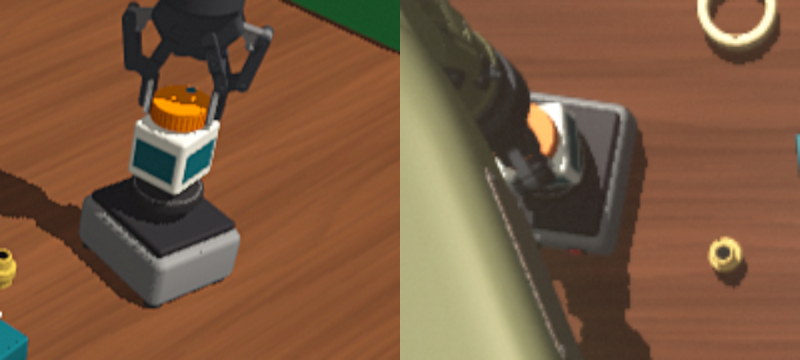

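arm_command(offset=[[0.2, 0.1, 0.5], [0.2, 0.1, 1], [0.2, 0.1, 1.5], [0.2, 0.1, 1.8], [0.2, 0.1, 2.1], [0.2, 0.1, 2.1], [0.2, 0.1, 2.1]], twist=[[0, 0, 0], [0, 0, 0], [0, 0, 0], [0, 0, 0], [0, 0, 0], [0, 0, 0], [0, 0, 0]], hand=[1, 1, 1, 1, 1, 1, 1])

```text
t: 8.95
ee_pos: [584.8, 293.2, 338.6]
tool_rot: [3.14, 0.0, 2.114]
ft_force: [0.1, -0.9, 3.2]
grip_width: 0.635
```

arm_command(offset=[[0, 0, 0.2], [0, 0, 0.4], [0, 0, 0.5], [0, 0, 0.6], [0, 0, 0.6]], twist=[[0, 0, 0], [0, 0, 0], [0, 0, 0], [0, 0, 0], [0, 0, 0]], hand=[1, 1, 1, 1, 1])

```text
t: 9.45
ee_pos: [585.0, 293.3, 333.6]
tool_rot: [3.139, 0.001, 2.114]
ft_force: [-1.5, -3.1, 10.8]
grip_width: 0.632
```

arm_command(offset=[[0, 0, 0.1], [0, 0, 0.2], [0, 0, 0.2]], twist=[[0, 0, 0], [0, 0, 0], [0, 0, 0]], hand=[1, 1, 1])

```text
t: 9.75
ee_pos: [585.1, 293.3, 333.3]
tool_rot: [3.137, 0.001, 2.114]
ft_force: [-3.4, -2.8, 16.1]
grip_width: 0.632
```

arm_command(offset=[[0, 0, 0.1], [0, 0, 0.1], [0, 0, 0.1], [0, 0, 0.1], [0, 0, 0.1], [0, 0, 0.1], [0, 0, 0.1], [0, 0, 0.1], [0, 0, 0.1], [0, 0, 0.1]], twist=[[0, 0, 0], [0, 0, 0], [0, 0, 0], [0, 0, 0], [0, 0, 0], [0, 0, 0], [0, 0, 0], [0, 0, 0], [0, 0, 0], [0, 0, 0]], hand=[1, 1, 1, 1, 1, 1, 1, 1, 1, 1])

```text
t: 10.75
ee_pos: [585.1, 293.3, 333.2]
tool_rot: [3.136, 0.001, 2.114]
ft_force: [-2.8, -4.0, 20.1]
grip_width: 0.632
```

arm_command(offset=[[0, 0, -1], [0, 0, -3], [0, 0, -6], [0, 0, -6], [0, 0, -6], [0, 0, -6]], twist=[[0, 0, 0], [0, 0, 0], [0, 0, 0], [0, 0, 0], [0, 0, 0], [0, 0, 0]], hand=[1, 1, 1, 1, 1, 1])

```text
t: 11.35
ee_pos: [584.2, 293.2, 386.2]
tool_rot: [-3.138, -0.0, 2.114]
ft_force: [0.1, -0.2, -3.3]
grip_width: 0.63
```

Run:
```python
from fit import *
s=readout.state();print(s["t"],s["ee_pos"],s["tool_rot"],s["ft_force"],s["grip_width"])
w=cams.camera_params("wrist");im=cams.get_image("wrist")
cv2.imwrite("pics/w8.png",im);np.savez("w8.npz",ee=s["ee_pos"],rot=s["tool_rot"],**w)
go([560.5,5.5,390],np.radians(121))
```

```text
11.35 [584.24487763 293.22127208 386.24083675] [-3.13793687e+00 -4.92458720e-04  2.11379929e+00] [ 0.06300751 -0.16945104 -3.33265741] 0.6301600918546794
offset [-23.41 -16.89  -0.32] twist [-0.23 -0.03  0.11]
```

View pics/w8.png

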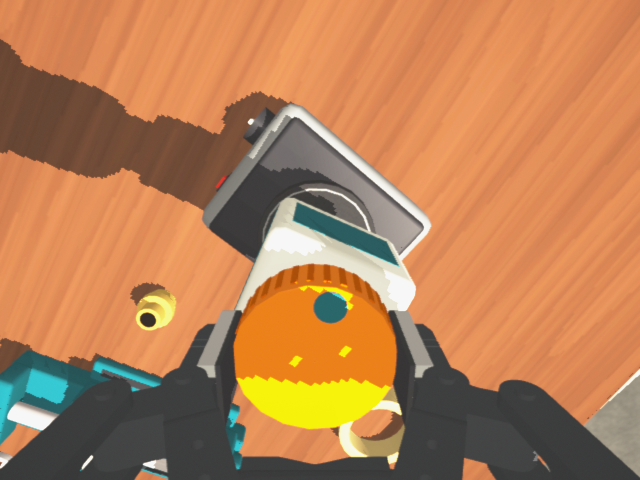

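arm_command(offset=[[-4, -2.9, 0], [-8, -5.8, 0], [-12, -8.7, 0], [-16, -11.6, 0], [-20, -14.5, 0], [-23.4, -16.9, 0], [-23.4, -16.9, 0], [-23.4, -16.9, 0], [-23.4, -16.9, 0]], twist=[[0, 0, 0], [0, 0, 0], [0, 0, 0], [0, 0, 0], [0, 0, 0], [0, 0, 0], [0, 0, 0], [0, 0, 0], [0, 0, 0]], hand=[1, 1, 1, 1, 1, 1, 1, 1, 1])

```text
t: 12.3
ee_pos: [560.8, 6.2, 387.8]
tool_rot: [-3.141, -0.001, 2.114]
ft_force: [-0.2, -0.4, -2.6]
grip_width: 0.634
```

```bash
cat > ov.py <<'E'
from fit import *
import sys
tag=sys.argv[1]; pot=[float(a) for a in sys.argv[2:5]]  # dx,dy in world rel TCP, pot yaw deg rel to tool yaw
s=readout.state();print(s["t"],s["ee_pos"],s["tool_rot"],s["ft_force"],s["moment"],s["grip_width"])
VX,VY,VA=560.5,5.5,np.radians(7)
zb=s["ee_pos"][2]-236.7
v=[s["ee_pos"][0]+pot[0],s["ee_pos"][1]+pot[1],s["tool_rot"][2]+np.radians(pot[2])]
for n in("wrist","scene","top"):
    w=cams.camera_params(n);im=cams.get_image(n);cv2.imwrite(f"pics/{n}_{tag}.png",im)
    o=im.copy()
    for P in (sq(*v,zb),sq(*v,zb+62),circ(*v[:2],zb+86)):
        cv2.polylines(o,[np.round(PJ(P,w)*16).astype(np.int32)],True,(0,0,255),1,cv2.LINE_AA,4)
    c,s_=np.cos(VA),np.sin(VA)
    for z,hx in((24,33.5),(62,37.5)):
        for sx in(-1,1):
            P=np.array([[VX+c*sx*hx-s_*yy,VY+s_*sx*hx+c*yy,z] for yy in(-50,50)])
            cv2.polylines(o,[np.round(PJ(P,w)*16).astype(np.int32)],False,(255,0,255),1,cv2.LINE_AA,4)
    if n=="scene":o=cv2.resize(o[120:320,220:420],(600,600),interpolation=cv2.INTER_CUBIC)
    if n=="top":o=cv2.resize(o[180:340,230:390],(600,600),interpolation=cv2.INTER_CUBIC)
    cv2.imwrite(f"pics/ov_{n}_{tag}.png",o)
E
python3 ov.py 9 0 0 -24
```

```text
12.3 [560.768555     6.23316966 387.83667363] [-3.14066400e+00 -1.24012561e-03  2.11419412e+00] [-0.23596127 -0.36907151 -2.64979116] [ 0.00384756 -0.02045192  0.0092065 ] 0.6335261207763782
```

View pics/ov_wrist_9.png

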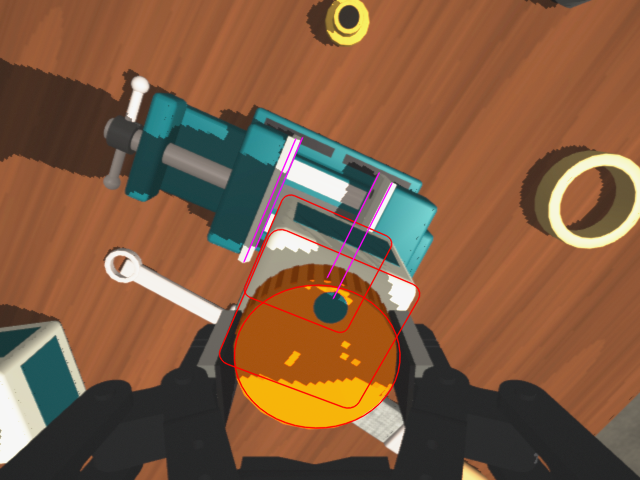

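View pics/ov_scene_9.png

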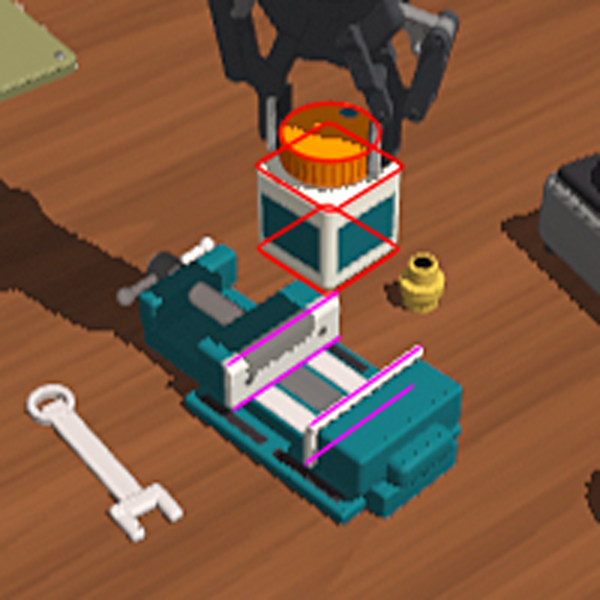

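View pics/ov_top_9.png

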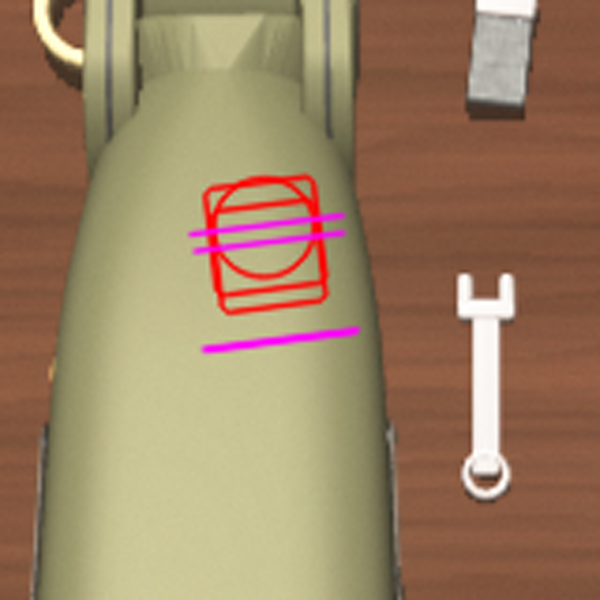

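Run:
```python
import cv2
a=cv2.imread("pics/wrist_9.png")[110:320,215:435]
b=cv2.imread("pics/ov_wrist_9.png")[110:320,215:435]
cv2.imwrite("pics/z9.png",cv2.resize(a,(786,600)[:2] and (628,600),interpolation=cv2.INTER_CUBIC))
cv2.imwrite("pics/z9o.png",cv2.resize(b,(628,600),interpolation=cv2.INTER_CUBIC))
```

```text
(no output)
```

View pics/z9.png

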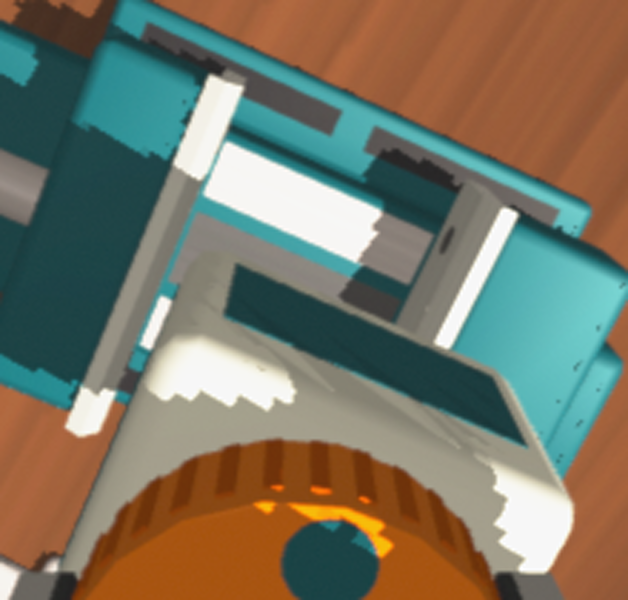

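View pics/z9o.png

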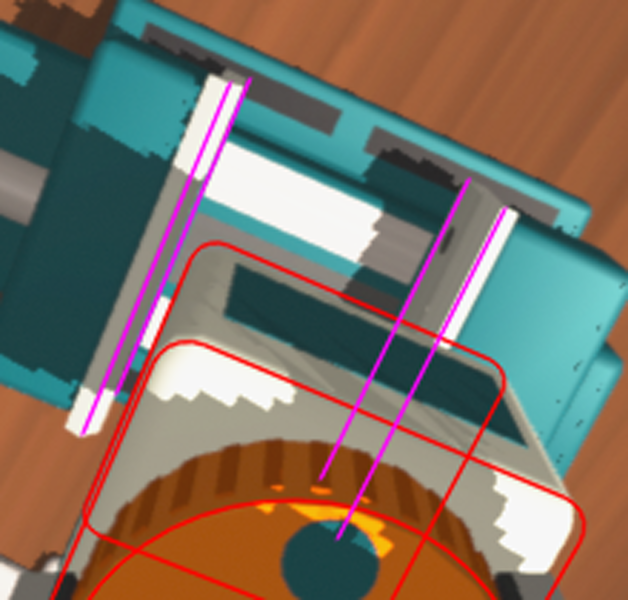

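arm_command(offset=[[0, 0, 3], [0, 0, 5], [0, 0, 7], [0, 0, 8.3], [0, 0, 8.3], [0, 0, 8.3]], twist=[[0, 0, 0], [0, 0, 0], [0, 0, 0], [0, 0, 0], [0, 0, 0], [0, 0, 0]], hand=[1, 1, 1, 1, 1, 1])

```text
t: 13.05
ee_pos: [561.0, 6.4, 305.8]
tool_rot: [-3.141, -0.0, 2.115]
ft_force: [0.8, -0.1, -2.3]
grip_width: 0.633
```

```bash
python3 ov.py 10 0 0 -24
python3 - <<'E'
import cv2,numpy as np
a=cv2.imread("pics/scene_10.png")[160:300,250:390]
b=cv2.imread("pics/wrist_10.png")[110:320,215:435]
cv2.imwrite("pics/z10.png",np.hstack([cv2.resize(x,(400,400),interpolation=cv2.INTER_CUBIC) for x in(a,b)]))
E
```

```text
13.05 [561.03913276   6.44158467 305.83960115] [-3.14145387e+00 -9.29467144e-05  2.11497427e+00] [ 0.82837594 -0.10803258 -2.28523309] [-0.03715425 -0.01392157  0.01142656] 0.6327755994370909
```

View pics/z10.png

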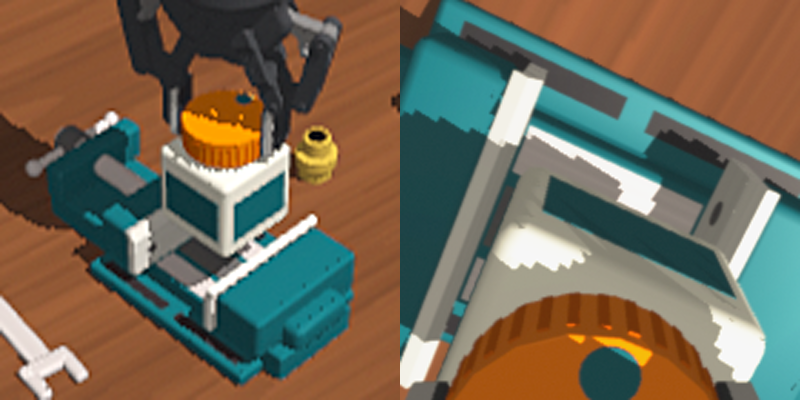

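View pics/ov_scene_10.png

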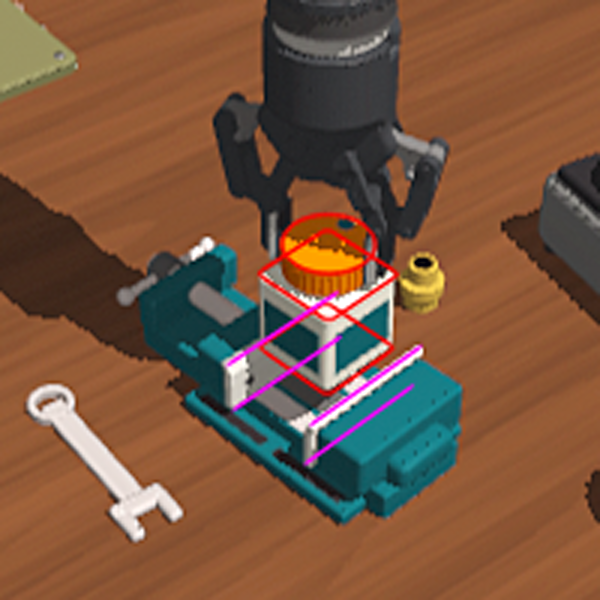

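arm_command(offset=[[0, 0, 1], [0, 0, 2], [0, 0, 2.8], [0, 0, 2.8]], twist=[[0, 0, 0], [0, 0, 0], [0, 0, 0], [0, 0, 0]], hand=[1, 1, 1, 1])

```text
t: 13.6
ee_pos: [559.9, 5.6, 275.8]
tool_rot: [-3.138, -0.002, 2.114]
ft_force: [-0.5, 0.0, -3.7]
grip_width: 0.634
```

Run:
```python
from h import *
s=readout.state();print(s["t"],s["ee_pos"],s["tool_rot"],s["ft_force"],s["moment"])
```

```text
13.6 [559.93855018   5.60313286 275.75994849] [-3.13847582e+00 -1.87494819e-03  2.11354328e+00] [-0.54480806  0.04505499 -3.65672606] [-0.01670855  0.06795048  0.0202101 ]
```

Free of contact, 15 mm to go.

arm_command(offset=[[0, 0, 0.6], [0, 0, 1.1], [0, 0, 1.5], [0, 0, 1.6], [0, 0, 1.6]], twist=[[0, 0, 0], [0, 0, 0], [0, 0, 0], [0, 0, 0], [0, 0, 0]], hand=[1, 1, 1, 1, 1])

```text
t: 14.1
ee_pos: [560.8, 5.7, 261.5]
tool_rot: [-3.141, -0.0, 2.114]
ft_force: [0.3, -0.1, -3.5]
grip_width: 0.632
```

Run:
```python
from h import *
s=readout.state();print(s["t"],s["ee_pos"],s["tool_rot"],s["ft_force"],s["moment"])
```

```text
14.1 [560.83638722   5.65734269 261.52657932] [-3.14131037e+00 -1.33812924e-04  2.11367283e+00] [ 0.31313931 -0.06604973 -3.49432007] [0.04433208 0.01701847 0.04486342]
```

arm_command(offset=[[0, 0, 0.1], [0, 0, 0.2], [0, 0, 0.2]], twist=[[0, 0, 0], [0, 0, 0], [0, 0, 0]], hand=[1, 1, 1], grip_force=110)

```text
t: 14.4
ee_pos: [561.3, 5.7, 261.0]
tool_rot: [3.14, 0.001, 2.114]
ft_force: [-1.0, 0.0, 3.9]
grip_width: 0.623
```

```bash
python3 ov.py 11 0 0 -24
```

```text
14.4 [561.25937591   5.71949879 261.01943693] [3.13991165e+00 9.73167297e-04 2.11374895e+00] [-9.99210090e-01  3.07816955e-03  3.89207781e+00] [-0.0905904   0.51517015 -0.0137122 ] 0.622909560918393
```

View pics/ov_scene_11.png

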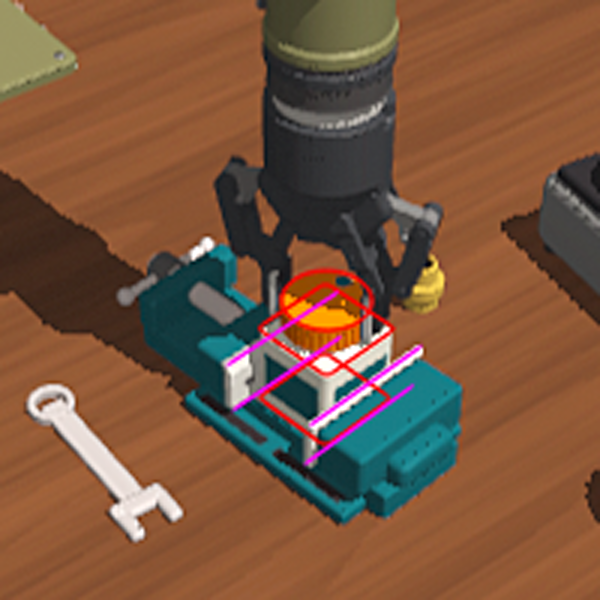

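View pics/wrist_11.png

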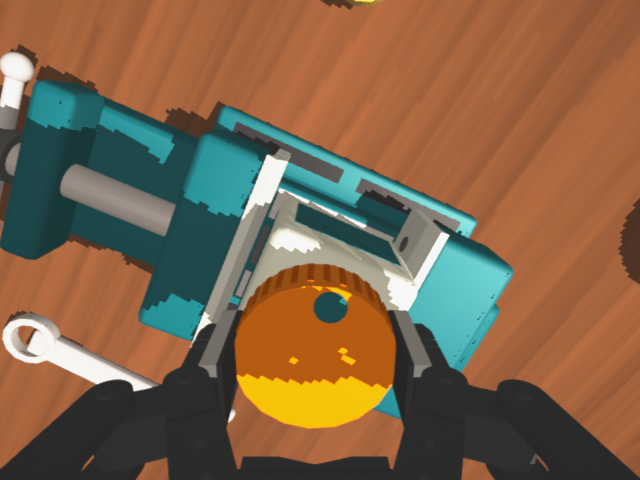

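arm_command(offset=[[0, 0, 0], [0, 0, 0], [0, 0, 0], [0, 0, 0], [0, 0, 0]], twist=[[0, 0, -4], [0, 0, -8], [0, 0, -12], [0, 0, -12], [0, 0, -12]], hand=[1, 1, 1, 1, 1])

```text
t: 15.05
ee_pos: [561.2, 5.5, 261.1]
tool_rot: [3.141, 0.002, 2.323]
ft_force: [-2.3, -0.5, 7.5]
grip_width: 0.626
```

```bash
cat > st.py <<'E'
from h import *
s=readout.state();print(s["t"],s["ee_pos"].round(1),np.degrees(s["tool_rot"]).round(2),s["ft_force"].round(1),s["moment"].round(2),round(s["grip_width"],3),s["joint_pos"].round(2))
E
python3 st.py
```

```text
15.05 [561.2   5.5 261.1] [1.7994e+02 1.0000e-01 1.3311e+02] [-2.3 -0.5  7.5] [-0.17  0.67  0.1 ] 0.626 [ 0.01  0.42 -0.3   0.85 -0.    0.83]
```

```bash
python3 ov.py 12 0 0 -24
```

```text
15.05 [561.18640226   5.53187655 261.11092262] [3.14053402e+00 1.75332226e-03 2.32327551e+00] [-2.27266212 -0.48650928  7.49373327] [-0.17416378  0.67308128  0.09768882] 0.6261948924674324
```

View pics/wrist_12.png

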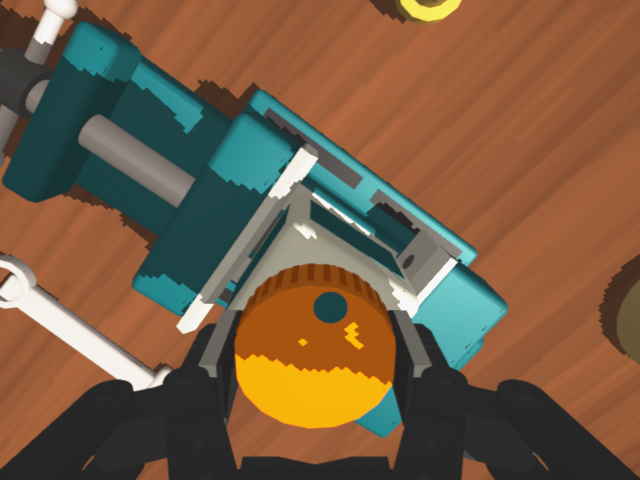

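View pics/ov_scene_12.png

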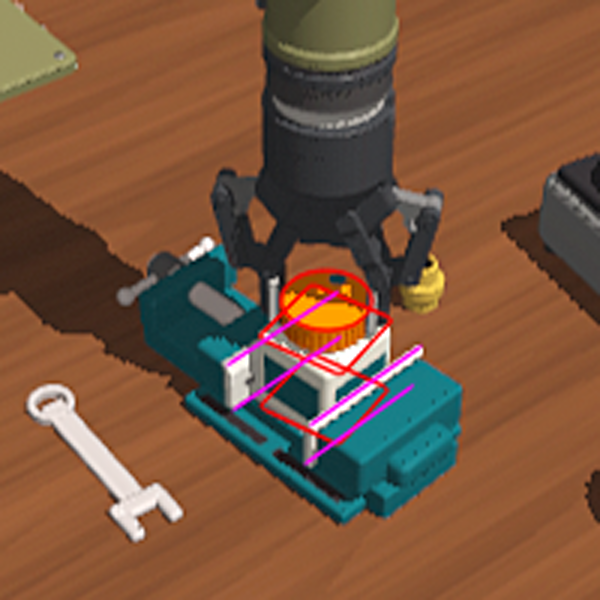

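arm_command(offset=[[0, 0, 0], [0, 0, 0], [0, 0, 0], [0, 0, 0], [0, 0, 0], [0, 0, 0]], twist=[[0, 0, -7], [0, 0, -14], [0, 0, -21], [0, 0, -28], [0, 0, -32], [0, 0, -32]], hand=[1, 1, 1, 1, 1, 1])

```text
t: 15.8
ee_pos: [561.7, 5.8, 262.3]
tool_rot: [3.14, 0.004, 2.883]
ft_force: [-3.4, 0.9, 11.8]
grip_width: 0.622
```

```bash
python3 st.py
```

```text
15.8 [561.7   5.8 262.3] [179.92   0.23 165.19] [-3.4  0.9 11.8] [-0.02  0.65  0.09] 0.622 [ 0.01  0.42 -0.3   0.85  0.    0.27]
```

arm_command(offset=[[0, 0, 0], [0, 0, 0], [0, 0, 0]], twist=[[0, 0, -2], [0, 0, -4], [0, 0, -4]], hand=[1, 1, 1])

```text
t: 16.1
ee_pos: [561.7, 5.8, 262.3]
tool_rot: [3.14, 0.004, 2.952]
ft_force: [-2.8, 1.3, 12.6]
grip_width: 0.623
```

```bash
python3 ov.py 13 0 0 -24
python3 - <<'E'
import cv2,numpy as np
a=cv2.imread("pics/scene_13.png")[180:300,260:380]
b=cv2.imread("pics/wrist_13.png")[110:340,200:430]
cv2.imwrite("pics/z13.png",np.hstack([cv2.resize(x,(400,400),interpolation=cv2.INTER_CUBIC) for x in(a,b)]))
E
```

```text
16.1 [561.67546926   5.79011301 262.25632696] [3.14043774 0.00400396 2.95211714] [-2.78804795  1.32483144 12.55339291] [-0.02959224  0.75416765  0.05578491] 0.6231670472033982
```

View pics/z13.png

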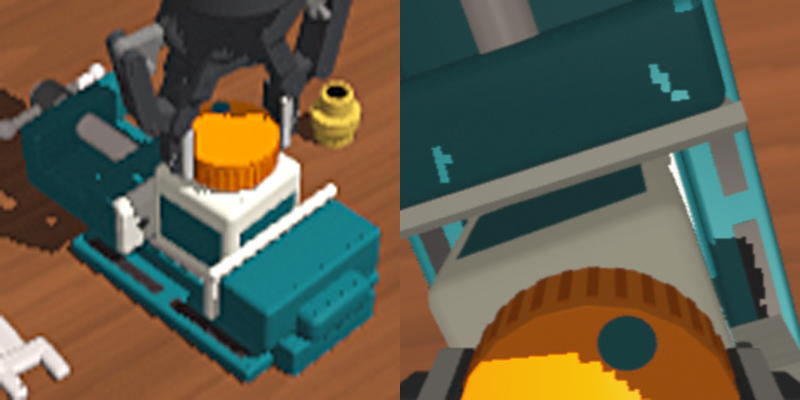

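arm_command(offset=[[0, 0, 0], [0, 0, 0], [0, 0, 0]], twist=[[0, 0, -2.5], [0, 0, -5], [0, 0, -5]], hand=[1, 1, 1])

```text
t: 16.55
ee_pos: [561.8, 5.7, 262.3]
tool_rot: [3.141, 0.005, 3.04]
ft_force: [-2.5, 0.4, 11.6]
grip_width: 0.625
```

```bash
python3 st.py
```

```text
16.55 [561.8   5.7 262.3] [179.97   0.26 174.15] [-2.5  0.4 11.6] [-0.06  0.57  0.03] 0.625 [ 0.01  0.42 -0.3   0.85 -0.    0.11]
```

arm_command(offset=[[0, 0, -0.2], [0, 0, -0.4], [0, 0, -0.4]], twist=[[0, 0, 0], [0, 0, 0], [0, 0, 0]], hand=[1, 1, 1])

```text
t: 16.85
ee_pos: [561.1, 5.7, 263.8]
tool_rot: [3.141, 0.001, 3.039]
ft_force: [-0.1, -0.6, -0.9]
grip_width: 0.626
```

```bash
python3 ov.py 14 0 0 -24
python3 - <<'E'
import cv2,numpy as np
a=cv2.imread("pics/scene_14.png")[180:300,260:380]
b=cv2.imread("pics/wrist_14.png")[110:340,200:430]
cv2.imwrite("pics/z14.png",np.hstack([cv2.resize(x,(400,400),interpolation=cv2.INTER_CUBIC) for x in(a,b)]))
E
```

```text
16.85 [561.06462665   5.66564133 263.84993443] [3.14144775e+00 5.76690865e-04 3.03864856e+00] [-0.09895084 -0.59794123 -0.88787767] [0.02634751 0.00817183 0.04809613] 0.6256912181108131
```

View pics/z14.png

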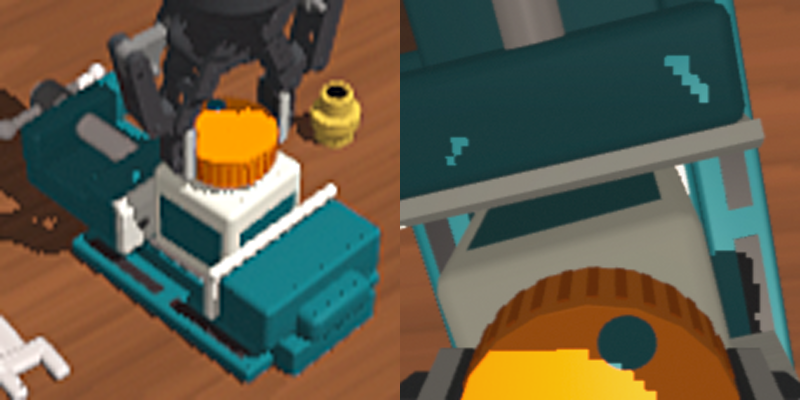

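arm_command(offset=[[0, 0, -0.3], [0, 0, -0.6], [0, 0, -0.8], [0, 0, -0.8]], twist=[[0, 0, 0], [0, 0, 0], [0, 0, 0], [0, 0, 0]], hand=[1, 1, 1, 1])

```text
t: 17.4
ee_pos: [561.0, 5.7, 272.1]
tool_rot: [3.141, 0.001, 3.039]
ft_force: [-0.2, -0.9, -0.5]
grip_width: 0.626
```

```bash
python3 ov.py 15 0 0 -24
python3 - <<'E'
import cv2,numpy as np
a=cv2.imread("pics/scene_15.png")[180:300,260:380]
b=cv2.imread("pics/wrist_15.png")[110:340,200:430]
cv2.imwrite("pics/z15.png",np.hstack([cv2.resize(x,(400,400),interpolation=cv2.INTER_CUBIC) for x in(a,b)]))
E
```

```text
17.4 [561.03873285   5.66027742 272.14542777] [3.14145776e+00 6.57722757e-04 3.03867530e+00] [-0.15118955 -0.93231346 -0.45193731] [0.05881312 0.0269048  0.0346879 ] 0.6258150415017537
```

View pics/z15.png

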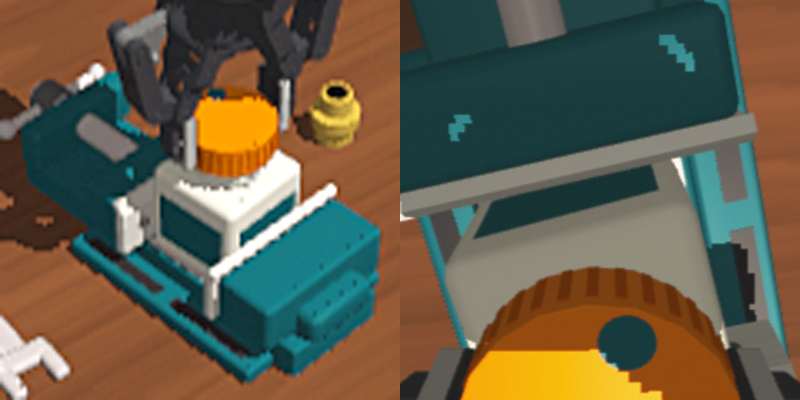

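The lid is coming up alone (the neck shows below it) and the pot stays put. Lifting it clear now.

arm_command(offset=[[0, 0, -0.6], [0, 0, -1.3], [0, 0, -2], [0, 0, -2.8], [0, 0, -2.8], [0, 0, -2.8], [0, 0, -2.8]], twist=[[0, 0, 0], [0, 0, 0], [0, 0, 0], [0, 0, 0], [0, 0, 0], [0, 0, 0], [0, 0, 0]], hand=[1, 1, 1, 1, 1, 1, 1])

```text
t: 18.25
ee_pos: [560.7, 5.7, 299.5]
tool_rot: [-3.142, -0.0, 3.039]
ft_force: [-0.2, -0.5, -0.4]
grip_width: 0.624
```

```bash
python3 ov.py 16 0 0 -24
python3 - <<'E'
import cv2,numpy as np
a=cv2.imread("pics/scene_16.png")[180:300,260:380]
b=cv2.imread("pics/wrist_16.png")[110:340,200:430]
cv2.imwrite("pics/z16.png",np.hstack([cv2.resize(x,(400,400),interpolation=cv2.INTER_CUBIC) for x in(a,b)]))
E
```

```text
18.25 [560.73985403   5.66355683 299.54466857] [-3.14158151e+00 -3.40501915e-04  3.03867520e+00] [-0.21699833 -0.45741876 -0.44862145] [ 0.05075665  0.02483284 -0.0025649 ] 0.6241875594652215
```

View pics/z16.png

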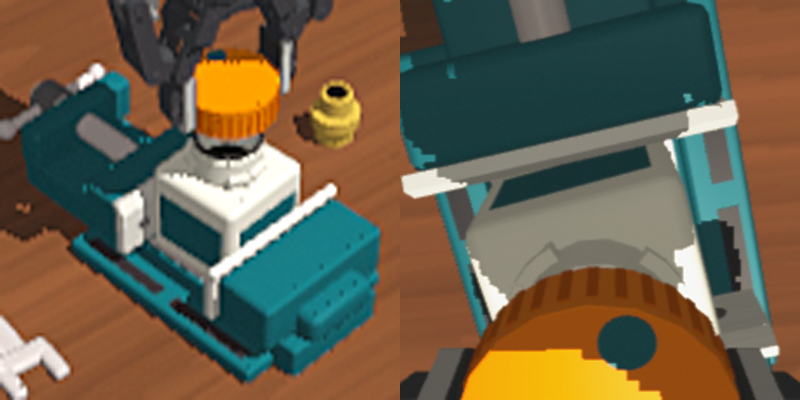

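View pics/scene_16.png

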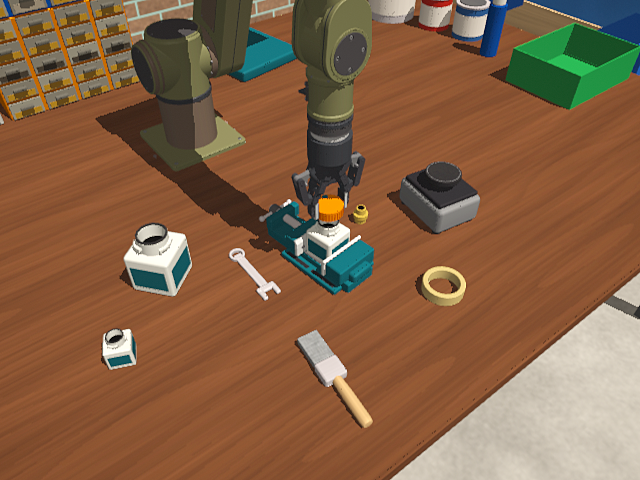

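```bash
python3 -c "
from workcell import job_done
print(job_done())"
```

```text
the job is handed in; nothing more can be done
None
```

I carried out the whole task in the order asked and handed the job in at about 18 s of the 54 s allowed. I don't know the verdict, because the hand-in reports none.

- **Pot:** I picked up the closed 62 mm pot by its lid. The size matched a fit to the wrist picture.
- **Mixer:** I pressed the pot onto the head until it stopped about 8 mm down. By the end the net push had reached about 23 N, and the head stayed at its stop for about 1.3 s.
- **Vice:** I lowered the pot between the jaws with no side contact. It met the bed at a tool height of 261.0 mm; I expected 260.7 mm.
- **Unscrewing:** I turned the lid about 53° anticlockwise, which I estimate put it 1.07 rad from the pot. I then lifted it straight up.

**Last checks:**
- **Lift:** The wrist force while lifting was −0.4 to −0.9 N, the weight of the lid alone.
- **Lid:** It is level in the gripper, with its lower edge about 23 mm above the rim.
- **Pot and tools:** The pictures show the pot upright between the jaws, roughly parallel to them. The brush, spanner, tape and fitting look unmoved.

**What disagreed:**
- **Moment reading:** The wrist moment about the vertical axis never showed the 0.6–0.9 Nm the lid should take to turn. I judged the threads' release from the turn angle, a 1.3 mm rise of the lid, and the lift force, with a margin of a few degrees.
- **Vice position:** The network placed the vice bed about 20 mm off. I used my own fit to the jaw plates instead, and it agreed across three views.

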